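# Feed one failed cell to the other tray of a cell sorter

### The job

The first battery cell in the sorter's feed track has failed its test. Push the ball lever of the seesaw gate over to its other side, then press the release button fully down once so that only this first cell rolls down the other chute into the tray there, and then push the lever back, so that the gate is again as you found it for the good cells. Work with the fingertips only: do not touch or lift the cells, keep the others waiting in the track, and leave the things standing round the sorter where they are.

Things in the scene. Friction and masses are not known exactly. Their poses are not given: they have to be found in the camera images.
- sorter: Cell sorter fixed to the desk; origin on the desk under the gate's axle; x to the rear, y left, z up. Two upright sheets (grey behind, clear in front, outer faces x = +-38 mm, y +-109 mm, up to z = 165 mm; 222 mm where y > -27 mm) hold feed track, seesaw gate (axle z = 130 mm) and a chute each side ending over a grey tray. Posts reach x = -58 mm (y = +-78, z < 150 mm). Feed track lip: y = 11, z = 185 mm.
- gate (a joint): Tilt of the seesaw gate, -0.38 to 0.38 rad (its stops). Positive: lever leans right (-y), right end low, a cell rolls to the right tray; negative: the same to the left. The weighted lever stands above the axle, so the gate rests at either stop and, pushed past upright, falls to the other stop by itself in about half a second. Under 1 N at the ball moves it.
- gate_ball (a point): Centre of the black ball (28 mm diameter) on the gate's lever, 66 mm above the axle along the 8 mm stem, in the plane x = -72 mm of the sorter, in front of the clear sheet. At the stops it is 24 mm left or right of the axle and 191 mm above the desk. Nothing stands beside it at its height; thin stop pins of the stem lie about 36 mm below it.
- release (a joint): Travel of the release button: 0 up, 0.015 m fully down; a spring lifts it (2 N at the top, 4 N fully down; it slides 0.2 rad off vertical, square to the track). Fully down, the blade before the first cell sinks below the track and a finger comes down between the first and second cells, so only one cell rolls off (allow about a second); let up, the others roll forward one place.
- release_top (a point): Centre of the top face of the black release button (26 mm diameter), about 261 mm above the desk when up, over the feed track; the face leans 0.2 rad like the track. Pressing straight down works; fully down it is 15 mm lower.
- cell_1: Cylindrical battery cell, 18.5 mm diameter, 65 mm long, 45 g, the first (lowest, next to the lip), the failed one, in the feed track. Origin at its centre; its own x is its axis, parallel to the sorter's x. As found its centre is at about y = 25 mm, z = 197 mm in the sorter's frame.
- cell_2: Cylindrical battery cell, 18.5 mm diameter, 65 mm long, 45 g, second in the feed track. Origin at its centre; its own x is its axis, parallel to the sorter's x. As found its centre is at about y = 44 mm, z = 201 mm in the sorter's frame.
- cell_3: Cylindrical battery cell, 18.5 mm diameter, 65 mm long, 45 g, third in the feed track. Origin at its centre; its own x is its axis, parallel to the sorter's x. As found its centre is at about y = 62 mm, z = 205 mm in the sorter's frame.
- cell_4: Cylindrical battery cell, 18.5 mm diameter, 65 mm long, 45 g, fourth (last) in the feed track. Origin at its centre; its own x is its axis, parallel to the sorter's x. As found its centre is at about y = 80 mm, z = 208 mm in the sorter's frame.
- tray_left_centre (a point): Middle of the inner floor (3 mm above the desk) of the left catch tray: grey, open top, 78 mm along the sorter's y, 110 mm along its x, walls 70 mm high (the outer one 94 mm), fixed beside the sorter at y = 132 mm.
- tray_right_centre (a point): The same of the right catch tray, at y = -132 mm.
- screw_tin: Bystander: round aluminium tin with screws, 51 mm diameter, 19 mm high, loose; origin at the centre of its underside.
- flux_syringe: Bystander: cream flux syringe, 104 x 21 x 21 mm, lying loose behind the sorter; origin at the centre of its underside.
- adapter: Bystander: small white power brick, 34 x 58 x 26 mm, loose; origin at the centre of its underside.
Things that resemble listed ones, but are neither listed nor needed, are in the scene too. What is shaped like the cell_3 but turquoise is not meant.

How it is judged:
By the outcome, as a careful person would: the job done as asked, in the order asked, and still so for the second after the job is handed in, with the robot touching nothing.
It also fails if it takes over 54 s, if anything falls off the work surface, if the arm or the gripper's body presses on something with over 40 N, if the wrist force passes 120 N, or if a joint passes its speed limit or range.

### The arm

A 6-joint arm with a two-finger parallel gripper is mounted at the origin on a cart in front of the work surface, level with it; the furniture and walls round the work are solid. World frame = base frame: x ahead of the robot, y to its left, z up, the work surface at z = 0. Lengths are in m, angles in rad, forces in N, time in s.
With the tool pointing down it reaches from about 0.35 to 0.85 m from the base axis. Payload 8.1 kg.
Tool frame: the origin (TCP) lies at the very end of the fingers, on their centre line; the grasp point (between the pads) lies 19 mm behind it; z points along the fingers, y is the line along which they close (so a half turn about z gives the same grasp; the last joint's range is limited). The gripper opens to 85 mm and grips with 20 to 120 N. Pads are 22 mm wide; open, the fingers measure 114 mm over their backs; the gripper's body (76 mm by 85 mm) begins 54 mm behind the grasp point. The pads swing forward as they close: fully open they stand 13 mm farther back than shut.
Start: joints at [1.066, 0.13, 1.488, -0, 1.523, -0.085], TCP at [0.245, 0.548, 0.231] pointing down, gripper open.
Joint ranges: [-2.96, 2.96], [-0.89, 2.26], [0.02, 2.5], [-1.34, 4.48], [0, 2.73], [-2.66, 2.66]. Speed limits (rad/s): [2.39, 2.39, 2.79, 3.14, 3.14, 3.14].

### API

Orientations are given as a unit quaternion [x, y, z, w].
In Python, from cell import arm gives the robot as it stands. The module is installed in compiled form; this text tells all that it offers.
- The arm moves only by the tool drive_tool, never from a script. Its argument "targets" is a list that holds one entry, the list of rows, each a list of 7 numbers: the shift along the tool's x, y, z in cm, then the turn, a rotation vector about the tool's x, y, z in rad, then the finger opening in cm, from 0 to 8.54. A call has 1 to 10 rows; each row shifts and turns the commanded pose from where the row before left it, along the tool's axes as they then stand; what a row does not reach is not made up. A row lasts 1/12 s, in which the tool goes at most 41.7 mm and 7.16 degrees, less where a joint would pass 70% of its speed; a pose out of reach is approached as far as the arm can. A call is refused whole if a number of a shift passes 4.17 or a number of a turn 0.125, either way. A call with a gripper value outside its range is refused whole. The fingers move at their own pace and stop on an object; the grip force is fixed at half the most. Time passes only in rows, so rows that do not move let the fingers close. It gives the time, the measured TCP pose, the force, the opening and the grip force at its end, in the units of the state.
- arm.read_state(): the state, without advancing time (a new reading comes with each control period).
- arm.get_image(name): name is "scene" or "side" or "wrist"; returns a dict with "img" (480x640x3 uint8, red, green, blue), "z_map" (480x640 float32, m along the optical axis (not along the pixel's ray), 0 where there is no reading), "fx", "fy", "cx", "cy" (pixels), "D" ([k1, k2, p1, p2, k3] as OpenCV has them; the pictures are not rectified), "R" (3x3) and "t" (3): a world point X has camera coordinates R X + t. Camera axes: x right, y down, z forward; pixel columns grow to the right and rows downward; lengths in m; the calibration is good to about 2 mm. A picture is of the moment at which its call begins.
- arm.hand_in(): hands the job in; it is judged then, once.
The state is a dict: "time_s": time; "joint_pos": joint angles; "joint_vel": joint speeds; "joint_efforts": joint torques, N m; "tcp_pos": TCP position; "tool_rot": TCP orientation; "contact_force": force on the tool from outside, world axes, zero at the start; "torque": the same for the moment, N m; "gripper_width": finger opening in m; "grip_force": force on a finger pad.
Only numpy, scipy, OpenCV 4.12 (cv2) and the standard library are available. Lean on these libraries where they do the work, as an engineer would, in place of code of your own. Each camera call takes 0.05 s, during which the arm holds its last target. There are 200 camera calls.

## Working session

There is one attempt and no reset: what is moved stays moved. The work goes in short steps, Python scripts to look and compute and a tool call to move; the robot and the scene stay as the last step left them, time stands still between calls to the robot, and variables do not carry over. Pictures are saved under pics/ and viewed, at most 10 in all, crops included, and the job is handed in when it is done.

Besides the shell and the picture viewer there is one more tool, called after ">>>" as name([rows], argument=value, ...), one row to a line, values as JSON. drive_tool: Moves the arm, as the interface text tells. Its arguments: {"type":"object","properties":{"targets":{"type":"array"}},"required":["targets"]}

```bash
mkdir -p pics
python3 - <<'E'
from cell import arm
import cv2,numpy as np
s=arm.read_state();print(s['time_s'],s['tcp_pos'],s['tool_rot'],s['gripper_width'])
for n in('scene','side'):
    d=arm.get_image(n);cv2.imwrite(f'pics/{n}0.png',d['img'][:,:,::-1])
    np.savez(f'{n}0.npz',**d);print(n,d['R'].round(3).tolist(),d['t'],d['fx'],d['D'])
E
```

```text
0.0 [0.24425272 0.54743058 0.23023453] [ 2.08354460e-01  9.78052939e-01 -8.92605570e-04 -2.66206264e-04] 0.08569198469321003
scene [[-0.795, -0.606, 0.005], [-0.471, 0.613, -0.634], [0.381, -0.507, -0.773]] [0.42247156 0.40161581 0.71935613] 452.3092658398125 [-0.07537856  0.          0.          0.          0.        ]
side [[0.9, -0.436, 0.023], [-0.149, -0.357, -0.922], [0.411, 0.826, -0.386]] [-0.54616738  0.2033387   0.72757158] 446.1707106291954 [6.90302802e-05 0.00000000e+00 0.00000000e+00 0.00000000e+00
 0.00000000e+00]
```

View pics/scene0.png

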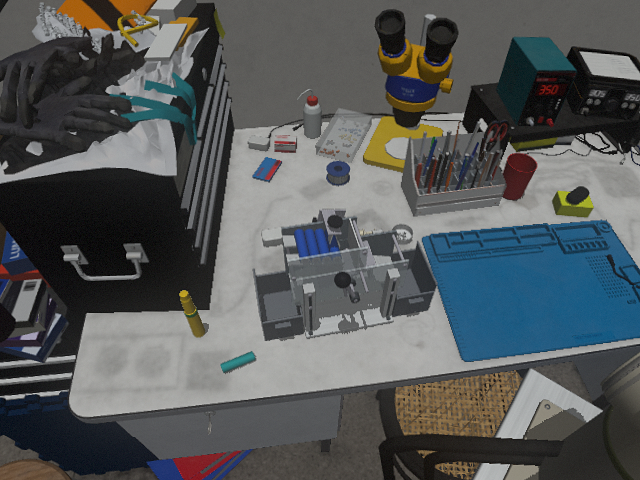

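View pics/side0.png

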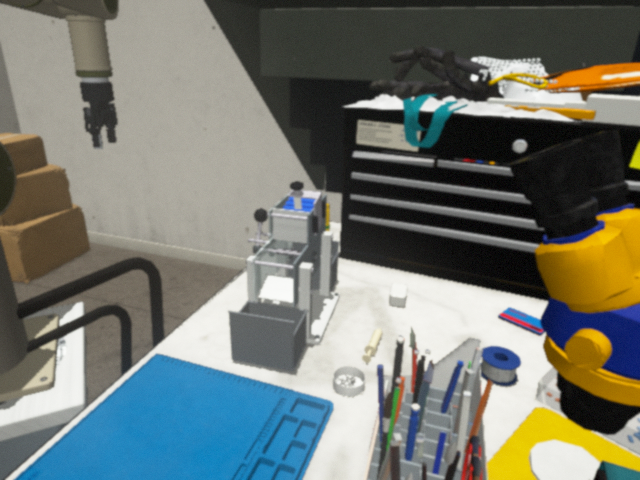

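Scene: sorter front with black ball on stem at about (344,280), black release button (335,221), four blue cells at (315,240). A turquoise lookalike lies at (238,361) and is not meant. Side: ball (260,215), button (297,187).

```bash
cat > h.py <<'E'
import cv2,numpy as np
def load(n): return dict(np.load(n))
def ray(d,u,v):
    K=np.array([[d['fx'],0,d['cx']],[0,d['fy'],d['cy']],[0,0,1]],float)
    p=cv2.undistortPoints(np.array([[[u,v]]],float),K,d['D'].astype(float))[0,0]
    r=d['R'].T@np.array([*p,1]); return -d['R'].T@d['t'], r
def pt(d,u,v,z): c,r=ray(d,u,v); return c+r*z
def onz(d,u,v,h): c,r=ray(d,u,v); return c+r*(h-c[2])/r[2]
def tri(a,b):
    (c,r),(e,s)=a,b; k=np.linalg.lstsq(np.c_[r,-s],e-c,rcond=None)[0]
    p,q=c+r*k[0],e+s*k[1]; return (p+q)/2,np.linalg.norm(p-q)
def dark(d,u,v,w=16,th=60):
    g=d['img'].max(2)[v-w:v+w,u-w:u+w]<th
    n,l,st,c=cv2.connectedComponentsWithStats(g.astype(np.uint8))
    return [(c[i]+[u-w,v-w],st[i][2:]) for i in range(1,n) if st[i][4]>25]
E
python3 - <<'E'
from h import *
S=load('scene0.npz');D=load('side0.npz')
for d,n,c in((S,'s',(344,280)),(S,'s',(335,221)),(D,'d',(260,215)),(D,'d',(297,187))):
    print(n,dark(d,*c,w=14)); 
a=S['img'][190:345,245:445,::-1];b=D['img'][165:365,215:365,::-1]
cv2.imwrite('pics/c1.png',np.hstack([cv2.resize(a,(480,372),interpolation=2),cv2.resize(b,(279,372),interpolation=2)]))
E
```

```text
s [(array([342.969163  , 279.85022026]), array([ 22,  16, 227], dtype=int32))]
s [(array([334.87261146, 221.25477707]), array([ 15,  13, 157], dtype=int32))]
d [(array([260.35211268, 216.02816901]), array([10, 10, 71], dtype=int32))]
d [(array([296.25862069, 185.74137931]), array([11,  7, 58], dtype=int32))]
```

View pics/c1.png

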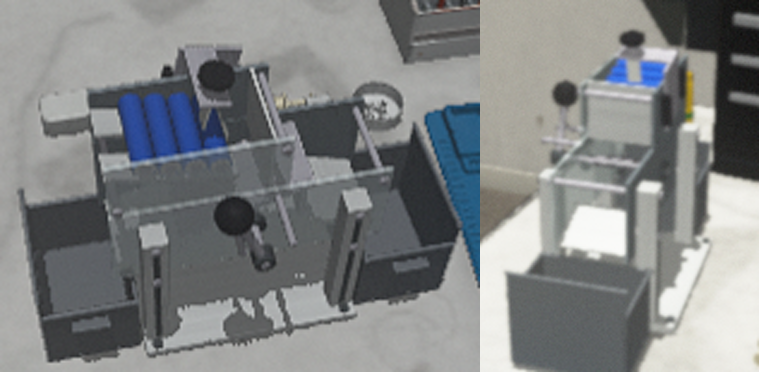

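The crop shows the ball leaning left (toward the cells' side, failed cell must go right), with the post tops at about scene (309,286) and (393,272).

Run:
```python
from h import *
S=load('scene0.npz');D=load('side0.npz')
B,e=tri(ray(S,342.5,280),ray(D,260.4,215.7));print('ball',B,e)
T,e=tri(ray(S,334.9,221.2),ray(D,296.3,186));print('btn',T,e)
L=onz(S,308.8,286.5,.15);R=onz(S,393,272.5,.15);print('posts',L,R,np.linalg.norm(L-R))
# front sheet/base bottom corners at desk
print(S['z_map'][280,343],pt(S,342.5,280,S['z_map'][280,343]),pt(S,335,221,S['z_map'][221,335]))
yv=(L-R)[:2];yv/=np.linalg.norm(yv);xv=np.array([yv[1],-yv[0]])
m=(L+R)[:2]/2
print('yaw of x',np.arctan2(xv[1],xv[0]))
for P in(B,T):print((P[:2]-m)@xv,(P[:2]-m)@yv,P[2])
# blue cell mask
hsv=cv2.cvtColor(S['img'],cv2.COLOR_RGB2HSV)
mk=cv2.inRange(hsv,(112,120,60),(128,255,255));mk[:220]=0;mk[270:]=0;mk[:,:285]=0;mk[:,350:]=0
v,u=np.nonzero(mk);P=np.array([pt(S,a,b,S['z_map'][b,a]) for a,b in zip(u,v) if S['z_map'][b,a]>0])
print(len(P),P.mean(0),P.min(0),P.max(0))
```

```text
ball [0.48752339 0.00778295 0.19018353] 0.0018005980402254298
btn [ 0.54129983 -0.04130652  0.25675631] 0.001448383078434498
posts [0.54064977 0.03167637 0.15      ] [ 0.43919788 -0.08440376  0.15      ] 0.1541657666313487
0.74015176 [0.48237297 0.01467545 0.20122065] [ 0.53831268 -0.03799377  0.26118805]
yaw of x -0.7182528449091736
-0.024278317119892645 0.024131285545247214 0.1901835297404923
0.04851732901013281 0.022557706957592006 0.25675630647230074
630 [ 0.56662406 -0.01498023  0.20971511] [ 0.52558854 -0.05255425  0.19804462] [0.60552845 0.02575247 0.21862958]
```

Consistent with the spec: post span 154 mm (156), ball 24 mm left of the axle at z 190, button over x≈0, y≈22 mm. The gate is at its left stop, so the lever goes right and later back left. I'll set off with the fingers closed, turning the tool y onto the sorter y.

>>> drive_tool([
  [[0, 0, -1, 0, 0, 0.1, 0], [0, 0, -1, 0, 0, 0.1, 0], [0, 0, -1, 0, 0, 0.098, 0], [-2, -0.76, -1, 0, 0, 0, 0], [-3.3, -1.25, -1, 0, 0, 0, 0], [-3.3, -1.25, -1, 0, 0, 0, 0], [-3.3, -1.25, -1, 0, 0, 0, 0], [-3.3, -1.25, 0, 0, 0, 0, 0], [-3.3, -1.25, 0, 0, 0, 0, 0], [-3.3, -1.25, 0, 0, 0, 0, 0]],
])

```text
time_s: 0.93
tcp_pos: [0.3547, 0.3408, 0.3012]
tool_rot: [0.351, 0.936, -0.0, 0.0]
contact_force: [0.8, -0.1, 0.7]
gripper_width: -0.0001
grip_force: 0.0
```

```bash
cat > go.py <<'E'
import sys
from cell import arm
import numpy as np
from scipy.spatial.transform import Rotation as Ro
# sorter-frame goal in mm -> remaining tool shift in cm
O=np.array([.5259,-.0577,0]);a=-.718
M=np.array([[np.cos(a),-np.sin(a),0],[np.sin(a),np.cos(a),0],[0,0,1]])
s=arm.read_state();p=np.array(s['tcp_pos']);R=Ro.from_quat(s['tool_rot'])
print('t',s['time_s'],'sorter mm',(1e3*M.T@(p-O)).round(1),'F',np.round(s['contact_force'],1),'w',round(s['gripper_width'],4))
print('tool axes in sorter',(M.T@R.as_matrix()).round(3).tolist())
for g in sys.argv[1:]:
    g=np.array(eval(g))/1e3; print('shift cm',(100*R.inv().apply(O+M@g-p)).round(2))
E
python3 go.py "[-74,72,280]"
```

```text
t 0.9333 sorter mm [-391.   187.5  301.2] F [ 0.8 -0.1  0.7] w -0.0001
tool axes in sorter [[-1.0, -0.001, 0.0], [-0.001, 1.0, -0.0], [-0.0, -0.0, -1.0]]
shift cm [-31.7  -11.57   2.12]
```

>>> drive_tool([
  [[-3.5, -1.3, 0, 0, 0, 0, 0], [-3.5, -1.3, 0, 0, 0, 0, 0], [-3.5, -1.3, 0, 0, 0, 0, 0], [-3.5, -1.3, 0, 0, 0, 0, 0], [-3.5, -1.3, 0, 0, 0, 0, 0], [-3.5, -1.3, 0, 0, 0, 0, 0], [-3.5, -1.3, 0, 0, 0, 0, 0], [-3.5, -1.3, 0.3, 0, 0, 0, 0], [-2.7, -1.0, 0.8, 0, 0, 0, 0], [-0.9, -0.2, 1, 0, 0, 0, 0]],
])

```text
time_s: 1.77
tcp_pos: [0.5175, 0.0433, 0.2801]
tool_rot: [0.353, 0.936, -0.0, 0.001]
contact_force: [0.5, 0.3, 0.1]
gripper_width: 0.0003
grip_force: 0.0
```

```bash
python3 go.py "[-74,68,185]"
python3 - <<'E'
from h import *
from cell import arm
o=[]
for n,(u,v) in(('scene',(340,250)),('side',(280,190))):
    d=arm.get_image(n);np.savez(f'{n}1.npz',**d)
    o.append(cv2.resize(d['img'][v-80:v+80,u-80:u+80,::-1],(400,400),interpolation=2))
cv2.imwrite('pics/c2.png',np.hstack(o))
E
```

```text
t 1.7667 sorter mm [-72.7  70.6 280.1] F [0.5 0.3 0.1] w 0.0003
tool axes in sorter [[-1.0, 0.003, 0.002], [0.003, 1.0, -0.0], [-0.002, -0.0, -1.0]]
shift cm [ 0.14 -0.25  9.51]
```

View pics/c2.png

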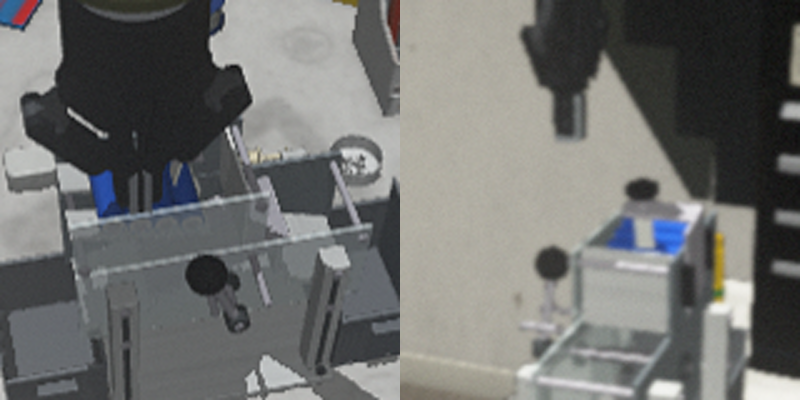

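The closed fingers (crop (140,190) / (570,130)) hang left of the ball (205,275) and in front of the clear sheet, as computed. Descending.

>>> drive_tool([
  [[0.2, 0, 2, 0, 0, 0, 0], [0, 0, 2, 0, 0, 0, 0], [0, 0, 2, 0, 0, 0, 0], [0, 0, 2, 0, 0, 0, 0], [0, 0, 1, 0, 0, 0, 0], [0, 0, 0.6, 0, 0, 0, 0], [0, 0, 0, 0, 0, 0, 0]],
])

```text
time_s: 2.45
tcp_pos: [0.5137, 0.0493, 0.1833]
tool_rot: [0.351, 0.936, -0.0, -0.001]
contact_force: [0.1, -0.2, 0.1]
gripper_width: -0.0
grip_force: 0.0
```

>>> drive_tool([
  [[0, -1, 0, 0, 0, 0, 0], [0, -0.8, 0, 0, 0, 0, 0], [0, -0.5, 0, 0, 0, 0, 0], [0, -0.5, 0, 0, 0, 0, 0], [0, -0.5, 0, 0, 0, 0, 0], [0, -0.5, 0, 0, 0, 0, 0], [0, -0.5, 0, 0, 0, 0, 0], [0, -0.5, 0, 0, 0, 0, 0], [0, -0.3, 0, 0, 0, 0, 0], [0, 0, 0, 0, 0, 0, 0]],
])

```text
time_s: 3.28
tcp_pos: [0.4806, 0.0095, 0.1841]
tool_rot: [0.352, 0.936, -0.0, -0.0]
contact_force: [-0.5, -0.8, -1.2]
gripper_width: 0.0
grip_force: 0.0
```

```bash
cat > ball.py <<'E'
from h import *
from cell import arm
from go import O,M
S=arm.get_image('scene')
print([ (c,st, (1e3*M.T@(onz(S,*c,.192)-O)).round()) for c,st in dark(S,345,282,w=26)])
E
python3 go.py;python3 ball.py|tail -1
```

```text
t 3.2833 sorter mm [-78.3  20.8 184.1] F [-0.5 -0.8 -1.2] w 0.0
tool axes in sorter [[-1.0, 0.0, -0.0], [0.0, 1.0, -0.0], [0.0, -0.0, -1.0]]
[(array([346.04065744, 267.71020761]), array([  52,   33, 1156], dtype=int32), array([-51.,  12., 192.])), (array([353.64912281, 297.12280702]), array([10, 11, 57], dtype=int32), array([-111.,   14.,  192.]))]
```

>>> drive_tool([
  [[0, -0.4, 0, 0, 0, 0, 0], [0, -0.3, 0, 0, 0, 0, 0], [0, 0, 0, 0, 0, 0, 0], [0, 0.5, 0, 0, 0, 0, 0], [0, 1, 0, 0, 0, 0, 0], [0, 1, 0, 0, 0, 0, 0], [0, 0.5, -2, 0, 0, 0, 0], [0, 0, -3, 0, 0, 0, 0], [0, 0, -3, 0, 0, 0, 0], [0, 0, -3, 0, 0, 0, 0]],
])

```text
time_s: 4.17
tcp_pos: [0.4966, 0.0285, 0.2952]
tool_rot: [0.351, 0.936, -0.0, -0.0]
contact_force: [0.7, 0.5, -0.1]
gripper_width: 0.0
grip_force: 0.0
```

```bash
python3 go.py "[0,22.5,295]"; python3 ball.py|tail -1
python3 - <<'E'
from h import *
from cell import arm
o=[]
for n,(u,v) in(('scene',(340,250)),('side',(280,190))):
    d=arm.get_image(n)
    o.append(cv2.resize(d['img'][v-80:v+80,u-80:u+80,::-1],(400,400),interpolation=2))
cv2.imwrite('pics/c3.png',np.hstack(o))
E
```

```text
t 4.1667 sorter mm [-78.8  45.6 295.2] F [ 0.7  0.5 -0.1] w 0.0
tool axes in sorter [[-1.0, -0.001, -0.001], [-0.001, 1.0, -0.0], [0.001, -0.0, -1.0]]
shift cm [-7.87 -2.32  0.02]
[(array([366.98058252, 274.81553398]), array([  8,  16, 103], dtype=int32), array([-72., -19., 192.])), (array([349.92857143, 282.48214286]), array([11,  9, 56], dtype=int32), array([-81.,  13., 192.])), (array([353.75      , 297.08333333]), array([10, 11, 60], dtype=int32), array([-111.,   14.,  192.]))]
```

View pics/c3.png

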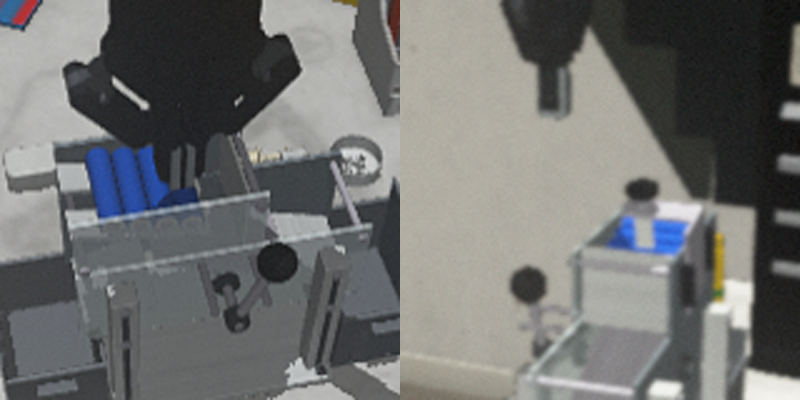

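The lever now leans right (ball at crop (277,262)). Next, the button.

>>> drive_tool([
  [[-1.5, -0.4, -0.3, 0, 0, 0, 0], [-2.5, -0.7, 0, 0, 0, 0, 0], [-2.5, -0.7, 0, 0, 0, 0, 0], [-1.4, -0.4, 0, 0, 0, 0, 0], [0, 0, 0, 0, 0, 0, 0], [0, 0, 1, 0, 0, 0, 0], [0, 0, 0.8, 0, 0, 0, 0], [0, 0, 0, 0, 0, 0, 0]],
])

```text
time_s: 4.98
tcp_pos: [0.5398, -0.04, 0.276]
tool_rot: [0.351, 0.936, -0.0, -0.002]
contact_force: [-0.1, -0.3, -0.4]
gripper_width: -0.0001
grip_force: 0.0
```

```bash
python3 go.py "[0.5,23.5,246]"
python3 - <<'E'
from h import *
from cell import arm
o=[]
for n,(u,v) in(('scene',(340,250)),('side',(280,190))):
    d=arm.get_image(n)
    o.append(cv2.resize(d['img'][v-60:v+60,u-60:u+60,::-1],(400,400),interpolation=2))
cv2.imwrite('pics/c4.png',np.hstack(o))
E
```

```text
t 4.9833 sorter mm [ -1.2  22.4 276. ] F [-0.1 -0.3 -0.4] w -0.0001
tool axes in sorter [[-1.0, -0.001, -0.004], [-0.001, 1.0, -0.002], [0.004, -0.002, -1.0]]
shift cm [-0.18  0.11  3.  ]
```

View pics/c4.png

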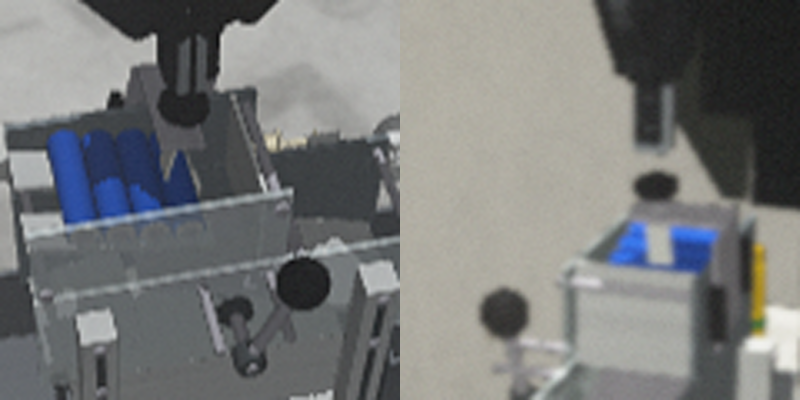

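The fingertips (crop (190,80) / (652,140)) are centred over the button (185,105) / (655,185). Pressing.

>>> drive_tool([
  [[-0.1, 0.1, 1, 0, 0, 0, 0], [0, 0, 0.6, 0, 0, 0, 0], [0, 0, 0.5, 0, 0, 0, 0], [0, 0, 0.4, 0, 0, 0, 0], [0, 0, 0.3, 0, 0, 0, 0], [0, 0, 0.2, 0, 0, 0, 0], [0, 0, 0, 0, 0, 0, 0]],
])

```text
time_s: 5.67
tcp_pos: [0.5427, -0.0412, 0.2492]
tool_rot: [0.351, 0.936, -0.0, 0.0]
contact_force: [-0.3, -0.2, 4.3]
gripper_width: 0.0003
grip_force: 1.8
```

>>> drive_tool([
  [[0, 0, 0.15, 0, 0, 0, 0], [0, 0, 0.15, 0, 0, 0, 0], [0, 0, 0, 0, 0, 0, 0]],
])

```text
time_s: 5.92
tcp_pos: [0.543, -0.0412, 0.2476]
tool_rot: [0.351, 0.936, 0.0, 0.001]
contact_force: [-2.0, 0.6, 8.4]
gripper_width: -0.0003
grip_force: 4.1
```

>>> drive_tool([
  [[0, 0, 0.2, 0, 0, 0, 0], [0, 0, 0, 0, 0, 0, 0], [0, 0, 0, 0, 0, 0, 0], [0, 0, 0, 0, 0, 0, 0], [0, 0, 0, 0, 0, 0, 0], [0, 0, 0, 0, 0, 0, 0], [0, 0, 0, 0, 0, 0, 0], [0, 0, 0, 0, 0, 0, 0], [0, 0, 0, 0, 0, 0, 0], [0, 0, 0, 0, 0, 0, 0]],
])

```text
time_s: 6.75
tcp_pos: [0.5435, -0.0413, 0.2473]
tool_rot: [0.351, 0.936, 0.0, 0.002]
contact_force: [-5.4, 0.0, 17.3]
gripper_width: -0.0001
grip_force: 8.8
```

```bash
python3 go.py
python3 - <<'E'
from h import *
from cell import arm
o=[]
for n,(u,v) in(('scene',(350,265)),('side',(280,260))):
    d=arm.get_image(n)
    o.append(cv2.resize(d['img'][v-90:v+90,u-90:u+90,::-1],(400,400),interpolation=2))
cv2.imwrite('pics/c5.png',np.hstack(o))
E
```

```text
t 6.75 sorter mm [  2.4  23.9 247.3] F [-5.4  0.  17.3] w -0.0001
tool axes in sorter [[-1.0, -0.0, 0.003], [-0.0, 1.0, 0.002], [-0.003, 0.002, -1.0]]
```

View pics/c5.png

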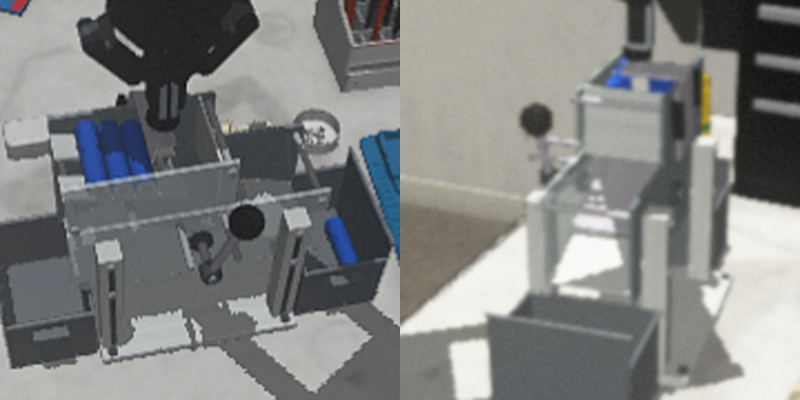

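One cell lies in the right tray (crop (340,240)); the other three wait. Release, then go to the right side of the ball.

>>> drive_tool([
  [[0, 0, -0.8, 0, 0, 0, 0], [0, 0, -1.2, 0, 0, 0, 0], [0, 0, -2, 0, 0, 0, 0], [0, 0, -2, 0, 0, 0, 0], [1.5, -1.5, 0, 0, 0, 0, 0], [2.1, -2.4, 0, 0, 0, 0, 0], [2.1, -2.4, 0, 0, 0, 0, 0], [2, -2, 0, 0, 0, 0, 0], [0.3, -1, 0, 0, 0, 0, 0], [0, 0, 0, 0, 0, 0, 0]],
])

```text
time_s: 7.68
tcp_pos: [0.42, -0.0592, 0.3049]
tool_rot: [0.352, 0.936, -0.0, 0.001]
contact_force: [0.4, -0.5, -0.1]
gripper_width: -0.0005
grip_force: 0.0
```

```bash
python3 go.py "[-78,-70,184]";python3 ball.py|tail -1
```

```text
t 7.6833 sorter mm [-78.8 -70.8 304.9] F [ 0.4 -0.5 -0.1] w -0.0005
tool axes in sorter [[-1.0, 0.001, 0.001], [0.001, 1.0, 0.0], [-0.001, 0.0, -1.0]]
shift cm [-0.07  0.07 12.09]
[(array([367.01960784, 274.78431373]), array([  8,  16, 102], dtype=int32), array([-72., -19., 192.])), (array([354.39285714, 298.67857143]), array([10,  9, 28], dtype=int32), array([-114.,   14.,  192.]))]
```

>>> drive_tool([
  [[0, 0, 2, 0, 0, 0, 0], [0, 0, 2.5, 0, 0, 0, 0], [0, 0, 2.5, 0, 0, 0, 0], [0, 0, 2.5, 0, 0, 0, 0], [0, 0, 1.6, 0, 0, 0, 0], [0, 0, 1, 0, 0, 0, 0], [0, 0, 0, 0, 0, 0, 0]],
])

```text
time_s: 8.32
tcp_pos: [0.4204, -0.058, 0.1807]
tool_rot: [0.351, 0.936, -0.0, -0.002]
contact_force: [-0.3, -0.4, -0.8]
gripper_width: 0.0002
grip_force: 0.0
```

>>> drive_tool([
  [[0, 1, 0, 0, 0, 0, 0], [0, 0.8, 0, 0, 0, 0, 0], [0, 0.5, 0, 0, 0, 0, 0], [0, 0.5, 0, 0, 0, 0, 0], [0, 0.5, 0, 0, 0, 0, 0], [0, 0.5, 0, 0, 0, 0, 0], [0, 0.5, 0, 0, 0, 0, 0], [0, 0.5, 0, 0, 0, 0, 0], [0, 0.5, 0, 0, 0, 0, 0], [0, 0.4, 0, 0, 0, 0, 0]],
])

```text
time_s: 9.15
tcp_pos: [0.459, -0.0152, 0.1832]
tool_rot: [0.351, 0.936, 0.0, -0.0]
contact_force: [-1.1, 0.4, -0.4]
gripper_width: 0.0001
grip_force: 0.0
```

>>> drive_tool([
  [[0, 0, 0, 0, 0, 0, 0], [0, -0.5, 0, 0, 0, 0, 0], [0, -1, 0, 0, 0, 0, 0], [0, -1.5, 0, 0, 0, 0, 0], [0, -1.5, -1, 0, 0, 0, 0], [0.5, -1, -2.5, 0, 0, 0, 0], [1, -0.5, -3, 0, 0, 0, 0], [2, 0, -3, 0, 0, 0, 0], [2, 0, -2, 0, 0, 0, 0], [0, 0, 0, 0, 0, 0, 0]],
])

```text
time_s: 9.98
tcp_pos: [0.3775, -0.0244, 0.3038]
tool_rot: [0.351, 0.936, 0.001, 0.004]
contact_force: [0.7, 0.0, 0.4]
gripper_width: -0.0003
grip_force: 0.0
```

```bash
python3 go.py;python3 ball.py|tail -1
python3 - <<'E'
from h import *
from cell import arm
o=[]
for n,(u,v) in(('scene',(340,260)),('side',(290,260))):
    d=arm.get_image(n)
    o.append(cv2.resize(d['img'][v-100:v+100,u-100:u+100,::-1],(400,400),interpolation=2))
cv2.imwrite('pics/c6.png',np.hstack(o))
E
```

```text
t 9.9833 sorter mm [-133.7  -72.6  303.8] F [0.7 0.  0.4] w -0.0003
tool axes in sorter [[-1.0, 0.0, 0.007], [0.0, 1.0, 0.004], [-0.007, 0.004, -1.0]]
[(array([342.99115044, 279.82743363]), array([ 22,  16, 226], dtype=int32), array([-74.,  23., 192.]))]
```

View pics/c6.png

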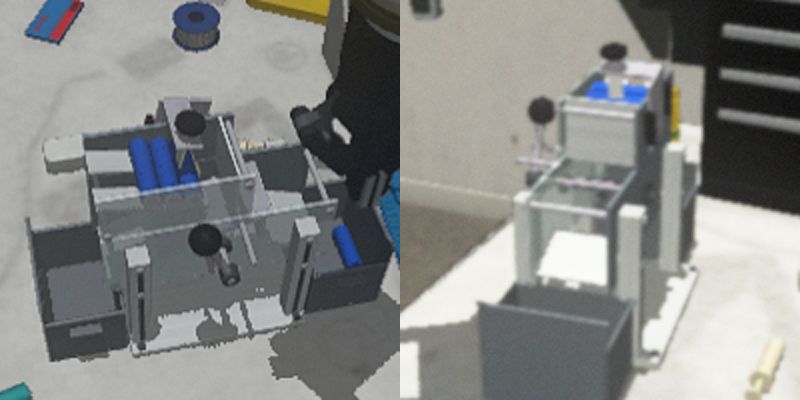

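The lever is back on the left (ball at scene (343,280), same as at the start). Three cells have moved forward one place in the track, one cell is in the right tray at crop (346,245), the button is up, and the arm is clear.

>>> drive_tool([
  [[0, 0, -1, 0, 0, 0, 0], [0, 0, 0, 0, 0, 0, 0], [0, 0, 0, 0, 0, 0, 0], [0, 0, 0, 0, 0, 0, 0], [0, 0, 0, 0, 0, 0, 0]],
])

```text
time_s: 10.55
tcp_pos: [0.3778, -0.0247, 0.3077]
tool_rot: [0.351, 0.936, -0.0, -0.001]
contact_force: [0.7, -1.0, 0.0]
gripper_width: -0.0001
grip_force: 0.0
```

```bash
python3 -c "
from cell import arm
print(arm.hand_in())"
```

```text
the job is handed in; nothing more can be done
None
```

The job is done and handed in at about 10.6 s: the failed cell is in the right tray, the other three wait in the feed track, and the lever is back on its left side.

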